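# Rock the stuck class stamp out of its stand

### The arm

A 6-joint arm with a two-finger parallel gripper is mounted at the origin on a cart in front of the work surface, level with it; the furniture and walls round the work are solid. World frame = base frame: x ahead of the robot, y to its left, z up, the work surface at z = 0. Lengths are in m, angles in rad, forces in N, time in s.
With the tool pointing down it reaches from about 0.425 to 0.95 m from the base axis. Payload 3.5 kg.
Tool frame: the origin (TCP) lies midway between the tips of the shut fingers; the grasp point (between the pads) lies 19 mm behind it; z points along the fingers, y is the line along which they close (so a half turn about z gives the same grasp; the last joint's range is limited). The gripper opens to 85 mm and grips with 20 to 120 N. Pads are 22 mm wide; open, the fingers measure 114 mm over their backs; the gripper's body (76 mm by 85 mm) begins 54 mm behind the grasp point. The pads swing forward as they close: fully open they stand 13 mm farther back than shut.
Start: joints at [-0.15, 0.286, 1.577, -0, 1.279, -0.15], TCP at [0.675, 0, 0.231] pointing down, gripper open.
Joint ranges: [-2.77, 2.77], [-0.9, 2.22], [0.21, 2.48], [-1.53, 4.67], [0.24, 2.81], [-2.84, 2.84]. Speed limits (rad/s): [2.79, 2.79, 3.14, 3.14, 3.14, 3.14].

### API

Orientations are given as a unit quaternion [x, y, z, w].
In Python, from plant import get_state, read_camera, ctrl gives the robot as it stands.
- The arm moves only by the shell command python3 -m crank 'ROWS' [FORCE]. ROWS is JSON, a list of rows, each a list of 3 entries, a list of its own where there are three numbers: the shift along the tool's x, y, z in mm, then the turn about the tool's z in degrees, then the closure in counts, from 0 (fully open) to 255 (shut). In form: [[[tx, ty, tz], yaw, claw], ...]. A call has 1 to 10 rows; each row is the pose to reach, as a shift and turn from the pose commanded when the call began, along the tool's axes at that moment; what a row does not reach only later rows make up. A row lasts 1/10 s, in which the tool goes at most 50 mm and 8.59 degrees, less where a joint would pass 70% of its speed; a pose out of reach is approached as far as the arm can. A call with a gripper value outside its range is refused whole. The fingers move at their own pace and stop on an object; FORCE is the grip in N (left out, the last holds). Time passes only in rows, so rows that repeat a pose let the fingers close. It gives the time, the measured TCP pose, the force, the opening and the grip force at its end, in the units of the state.
- get_state(): the state, without advancing time (a new reading comes with each control period).
- read_camera(name): name is "scene" or "side" or "wrist"; returns a dict with "frame" (384x512x3 uint8, blue, green, red), "range_z" (384x512 float32, m along the optical axis (not along the pixel's ray), 0 where there is no reading), "vfov" (degrees; the focal length in pixels is half the picture's height over the tangent of half this angle, whatever the lens; pixels are square), "cx", "cy" (the principal point, pixels), "origin" and "orientation" of the camera in the world. Camera axes: x right, y down, z forward; pixel columns grow to the right and rows downward; lengths in m; the calibration is good to about 2 mm. A picture is of the moment at which its call begins.
- ctrl.sign_off(): hands the job in; it is judged then, once.
The state is a dict: "time": time; "qpos": joint angles; "dq": joint speeds; "joint_efforts": joint torques, N m; "eef_pos": TCP position; "tcp_rot": TCP orientation; "contact_force": force on the tool from outside, world axes, zero at the start; "wrist_torque": the same for the moment, N m; "opening": opening from 0.0 (shut) to 1.0 (fully open); "finger_force": force on a finger pad.
Only numpy, scipy, OpenCV 4.12 (cv2) and the standard library are available. Lean on these libraries where they do the work, as an engineer would, in place of code of your own. Each camera call takes 0.05 s, during which the arm holds its last target. There are 200 camera calls.

### The job

The tall wooden class stamp is stuck in its wooden stand: two stiff sliding cheeks reach into its waist, so it cannot be pulled straight up. Take the stamp by its head and rock it to one side and to the other, its foot staying down in the stand's pocket, until it has pushed both cheeks back out of its way; then lift it straight up until its foot is just clear of the top of the stand (by no more than about 4 cm) and finish there, holding it upright and still over the stand. Work the cheeks only through the stamp, keep the gripper off the stand, and leave the other things on the table where they are.

Things in the scene. Friction and masses are not known exactly. Their poses are not given: they have to be found in the camera images.
- stand: Light wood stand fixed to the table, base 80 (x) x 124 (y) mm, top at 52 mm. Origin: centre of its underside, on the table; z up. The cheeks lie on its +y (cheek_left) and -y (cheek_right) side, on rails that reach 50 mm high and up to 63 mm out from the middle. In x the pocket has fixed walls up to 52 mm (outer faces 26.5 mm from the middle).
- stand_pocket (a point): Centre of the floor of the stand's pocket, 8 mm above the stand's origin; axes as the stand. The pocket is 29 mm (x) by 28 mm (y). Its +y and -y sides are only low sills, 8 mm above this floor, so the stamp can rock along the stand's y but not along x.
- cheek_left (a joint): Slide of the cheek on the stand's +y side, m: 0 (in the stamp's waist) to 0.009 (right back), grows outward (+y). Starts at 0 to 0.001. Its tongue, 24 mm wide, lies 40 to 46 mm above the table; its inner edge is 10 mm + joint value from the stand's middle. No spring: takes about 12 N to slide, stays where it is pushed. The upright stamp passes when both are beyond 0.003, easily from 0.005.
- cheek_right (a joint): The same for the cheek on the stand's -y side, growing outward (-y).
- stamp: Loose dark wood stamp, 26x26x100 mm, about 70 g, seated square in the pocket. Origin: centre of its underside, z up its length. Foot 26 mm square to 28 mm height; waist 18 mm square from 28 to 44; head 26 mm square from 44 to 100. Leaned along the stand's y it tips about its foot's lower edge and its waist pushes that side's cheek out: a lean of 0.22 rad by about 7 mm.
- stamp_center (a point): Centre of the stamp, 50 mm above its underside (low in the head, 6 mm above the waist).
- stamp_head (a point): Place to grip: centre of the upper head, 77 mm above the stamp's underside, 85 mm above the table when seated; 26 mm wide both ways; axes as the stamp.
- clip_tin: Bystander, to be left alone: closed grey tin, 54x76x23 mm. Origin at the centre of its underside.
- seal_c: Bystander, to be left alone: plain upright green-grey stone seal, 24x24x55 mm, with no waist; not the stamp. Origin at the centre of its underside.
- seal_paste_tin: Bystander, to be left alone: round flat closed tin, 69 mm across, 22 high. Origin at the centre of its underside.
- tea_cup: Bystander, to be left alone: handled cup, 86x120x88 mm. Origin at the centre of its underside.
- water_dropper: Bystander, to be left alone: small porcelain water dropper, 55x69x34 mm. Origin at the centre of its underside.
- ink_bottle_b: Bystander, to be left alone: upright round ink bottle with a pointed cap, 42 mm across, 110 high. Origin at the centre of its underside.
There are look-alikes about, which are no part of the job. Leave any green or purple look-alike of the stamp alone.

How it is judged:
By the outcome, as a careful person would: the job done as asked, in the order asked, and still so for the second after the job is handed in, while the arm keeps its last pose, push and grip.
It also fails if it takes over 38 s, if anything falls off the work surface, if the arm or the gripper's body presses on something with over 40 N, if the wrist force passes 120 N, or if a joint passes its speed limit or range.

## Working session

There is one attempt and no reset: what is moved stays moved. The work goes in short steps, Python scripts to look and compute and a shell command to move; the robot and the scene stay as the last step left them, time stands still between calls to the robot, and variables do not carry over. Pictures are saved under pics/ and viewed, at most 10 in all, crops included, and the job is handed in when it is done.

```bash
mkdir -p pics; cat > h.py <<'E'
import numpy as np, cv2, pickle
from plant import get_state, read_camera, ctrl
from scipy.spatial.transform import Rotation as R
def grab(n,f):
    c=read_camera(n); pickle.dump(c,open(f'pics/{f}.pkl','wb')); cv2.imwrite(f'pics/{f}.png',c['frame']); return c
def load(f): return pickle.load(open(f'pics/{f}.pkl','rb'))
def pts(c):
    z=c['range_z']; f=192/np.tan(np.radians(c['vfov'])/2)
    v,u=np.mgrid[:384,:512]
    P=np.stack([(u-c['cx'])/f*z,(v-c['cy'])/f*z,z],-1)
    return P@R.from_quat(c['orientation']).as_matrix().T+np.array(c['origin'])
E
python3 - <<'E'
from h import *
a=grab('scene','s1');b=grab('side','d1')
for c in(a,b):print(c['origin'],c['orientation'],c['vfov'],c['cx'],c['cy'])
s=get_state();print(s)
E
```

```text
[0.00595386 0.70974392 0.58059605] [-0.35918815  0.79579768 -0.44475807  0.19970022] 48.82518113534037 256.57581917806885 187.0509245504945
[ 0.26583043 -0.559698    0.52447007] [ 0.83920724 -0.17726576  0.10730064 -0.50278687] 55.8142440017349 259.74933201783483 190.34232398561934
{'time': 0.1, 'qpos': array([-1.49996958e-01,  2.87122639e-01,  1.57800352e+00, -1.22071278e-05,
        1.27859876e+00, -1.49993263e-01]), 'dq': array([-0.00101206, -0.00427666, -0.00313573,  0.00041139, -0.00055753,
       -0.00139837]), 'joint_efforts': array([ 1.14915063e-03, -4.07295120e+01, -2.93698221e+01, -1.06323112e-04,
        3.42678482e-03, -4.41654265e-06]), 'eef_pos': array([6.74418030e-01, 1.16653541e-04, 2.30069780e-01]), 'tcp_rot': array([ 7.07106438e-01,  7.07106321e-01, -6.37453499e-04, -8.54589183e-04]), 'contact_force': array([-0.57039987, -0.07676384, -0.23105918]), 'wrist_torque': array([ 0.0022402 ,  0.04092388, -0.00065557]), 'finger_force': 0.0, 'opening': 1.0007483301949616}
```

View pics/s1.png

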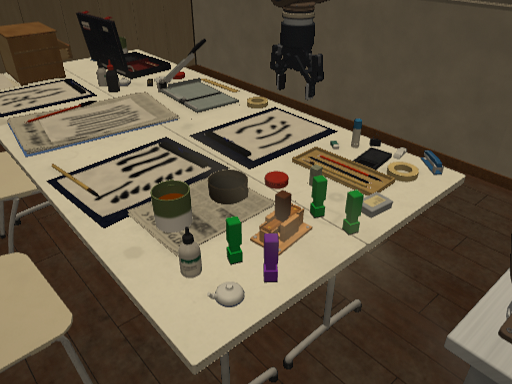

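View pics/d1.png

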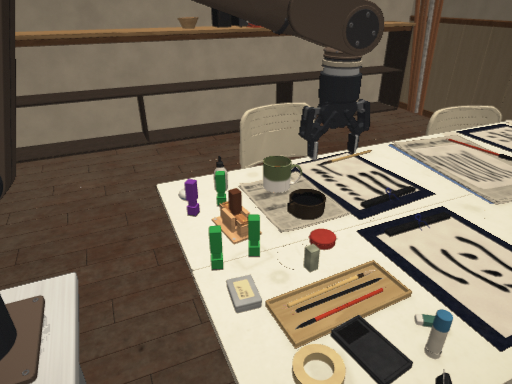

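The scene picture shows these tall stamp-like shapes: greens at (318,195), (353,212) and (234,240), a purple at (271,257), and a dark-brown one in the light wood stand at (283,205). In the side picture the brown one is at (235,202). Brown, and standing in the stand, it is the stamp. I'll confirm it in a crop and measure.

```bash
python3 - <<'E'
from h import *
a=load('s1');b=load('d1')
A=cv2.resize(a['frame'][165:295,215:375],None,fx=4.5,fy=4.5,interpolation=cv2.INTER_CUBIC)[:, :]
B=cv2.resize(b['frame'][150:280,170:280],None,fx=4.5,fy=4.5,interpolation=cv2.INTER_CUBIC)
cv2.imwrite('pics/cA.png',A);cv2.imwrite('pics/cB.png',B)
for n,c,(u0,u1,v0,v1) in(('s',a,(245,315,185,255)),('d',b,(210,262,185,242))):
    P=pts(c)[v0:v1,u0:u1].reshape(-1,3); C=c['frame'][v0:v1,u0:u1].reshape(-1,3).astype(int)
    hsv=cv2.cvtColor(c['frame'],cv2.COLOR_BGR2HSV)[v0:v1,u0:u1].reshape(-1,3)
    br=(hsv[:,0]<25)|(hsv[:,0]>170)
    for lo,hi in((.003,.012),(.02,.045),(.045,.056),(.06,.104),(.104,.115)):
        m=br&(hsv[:,1]>60)&(P[:,2]>lo)&(P[:,2]<hi)
        if m.sum()>3:
            q=P[m][:,:2].astype(np.float32); r=cv2.minAreaRect(q*1000)
            print(n,lo,hi,m.sum(),q.mean(0),q.min(0),q.max(0),r)
# heights of everything near
P=pts(a).reshape(-1,3);
E
```

```text
s 0.003 0.012 725 [0.56384456 0.15830444] [ 0.47627974 -0.02501895] [0.7081609 0.2429314] ((582.5723876953125, 134.6314697265625), (158.73597717285156, 287.2169494628906), 42.27361297607422)
s 0.02 0.045 443 [0.5246255  0.18447502] [0.49440348 0.11868698] [0.69742936 0.23664655] ((594.878662109375, 181.92416381835938), (198.5501708984375, 117.02337646484375), 3.37846302986145)
s 0.045 0.056 399 [0.5206281  0.18334989] [0.4947226  0.12151151] [0.67386204 0.23579106] ((581.0704956054688, 188.40274047851562), (170.26805114746094, 111.92591857910156), 10.626694679260254)
s 0.06 0.104 277 [0.5167698  0.18537502] [0.42679727 0.16424616] [0.5349288  0.28479558] ((483.4176025390625, 233.7386474609375), (31.838666915893555, 149.11480712890625), 35.938350677490234)
s 0.104 0.115 91 [0.5232322  0.17916493] [0.51068646 0.16463585] [0.538293   0.19201456] ((523.7135620117188, 177.78607177734375), (27.139240264892578, 25.353302001953125), 9.441309928894043)
d 0.003 0.012 272 [0.5010062  0.15770037] [0.4780233  0.11062691] [0.56952983 0.29604384] ((511.448974609375, 199.18914794921875), (75.29561614990234, 180.9213104248047), 13.896146774291992)
d 0.02 0.045 247 [0.51282704 0.15010443] [0.49498367 0.11621959] [0.54566056 0.22933647] ((518.1975708007812, 173.92718505859375), (44.60820007324219, 116.00748443603516), 12.723008155822754)
d 0.045 0.056 305 [0.52033466 0.16611204] [0.4948088  0.11584231] [0.5522164  0.23024969] ((524.4515991210938, 174.15402221679688), (52.78889083862305, 113.05753326416016), 7.802402019500732)
d 0.06 0.104 196 [0.5219951  0.16662358] [0.50995135 0.16015212] [0.53892916 0.18735242] ((519.5347290039062, 169.27139282226562), (20.04471778869629, 34.39673614501953), 54.95449447631836)
d 0.104 0.115 67 [0.52302206 0.17232263] [0.51050323 0.1610331 ] [0.5377005  0.18759279] ((524.151123046875, 174.33441162109375), (27.377275466918945, 25.403291702270508), 4.149615287780762)
```

View pics/cA.png

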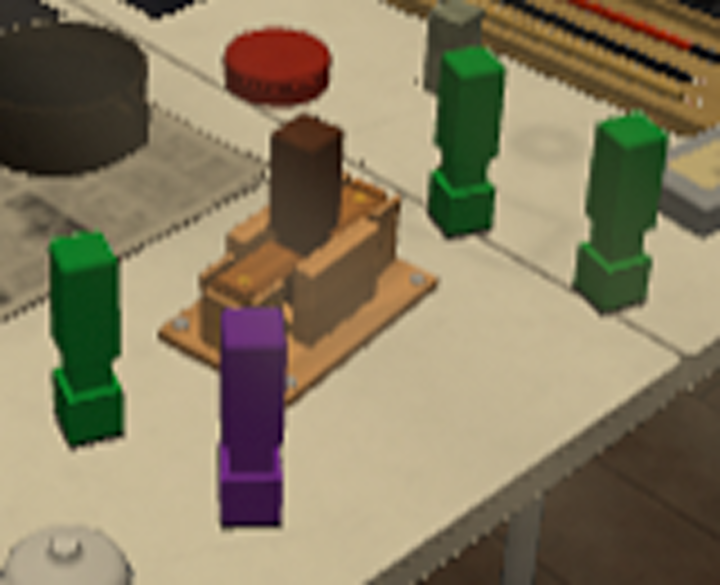

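View pics/cB.png

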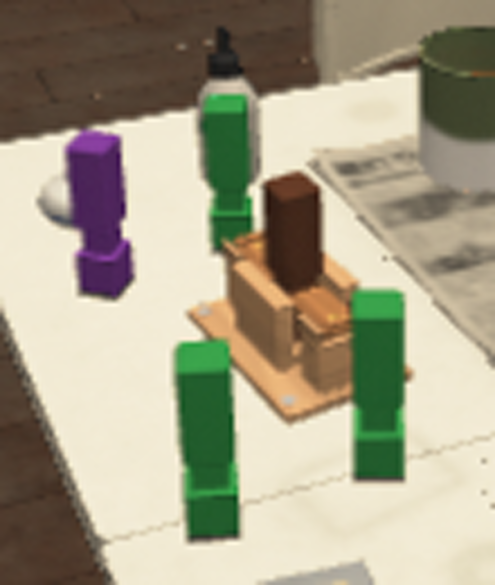

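The crops confirm it: the dark-brown stamp is in the stand, with its top at (305,130) in crop A and (293,185) in crop B. Only green and purple look-alikes stand around it. Next I'll refine the centre and yaw and check finger clearance.

```bash
python3 - <<'E'
from h import *
a=load('s1');b=load('d1'); Q=[];H=[];L=[]
for c in(a,b):
    P=pts(c).reshape(-1,3); h=cv2.cvtColor(c['frame'],cv2.COLOR_BGR2HSV).reshape(-1,3)
    k=c['range_z'].ravel()>0; Q.append(P[k]);H.append(h[k])
c0=np.array([.524,.176])
for P,h in zip(Q,H):
    br=((h[:,0]<25)|(h[:,0]>172))&(h[:,1]>60)&(np.linalg.norm(P[:,:2]-c0,axis=1)<.085)
    for lo,hi in((.005,.055),(.04,.056),(.104,.115)):
        m=br&(P[:,2]>lo)&(P[:,2]<hi); print(lo,m.sum(),cv2.minAreaRect((P[m][:,:2]*1000).astype(np.float32)))
P=np.vstack(Q);h=np.vstack(H)
g=(P[:,2]>.05)&(P[:,2]<.2)&(np.linalg.norm(P[:,:2]-c0,axis=1)<.17)&(h[:,0]>28)&(h[:,0]<172)&(h[:,1]>80)
# cluster on 2mm grid
im=np.zeros((200,200),np.uint8); ij=((P[g][:,:2]-c0+.2)/.002).astype(int); im[ij[:,0],ij[:,1]]=255
im=cv2.dilate(im,np.ones((3,3)))
n,l,st,ce=cv2.connectedComponentsWithStats(im)
for i in range(1,n):
    if st[i,4]>25: print('obst dx,dy mm',(ce[i][::-1]*2-200).round(),'size',st[i,3]*2,st[i,2]*2)
E
```

```text
0.005 1277 ((524.1046752929688, 177.79669189453125), (80.80638885498047, 123.4244384765625), 7.541866779327393)
0.04 593 ((523.7781982421875, 178.473388671875), (54.15042495727539, 112.04058837890625), 7.388919353485107)
0.104 91 ((523.7135620117188, 177.7860565185547), (27.139209747314453, 25.353302001953125), 9.441308975219727)
0.005 887 ((521.2288208007812, 175.99603271484375), (76.3456802368164, 126.09706115722656), 9.886883735656738)
0.04 374 ((524.1011352539062, 174.55801391601562), (53.01792526245117, 114.48018646240234), 6.872339725494385)
0.104 67 ((524.151123046875, 174.33441162109375), (27.377273559570312, 25.403287887573242), 4.149615287780762)
obst dx,dy mm [ -92. -125.] size 38 40
obst dx,dy mm [-83. 110.] size 40 44
obst dx,dy mm [  -1. -117.] size 38 40
obst dx,dy mm [  4. 128.] size 38 42
```

```bash
python3 -m crank '[[[22,-19,0],-1,0],[[48,-41,10],-2,0],[[80,-69,30],-4,0],[[112,-96,50],-5,0],[[144,-123,70],-6,0],[[166,-142,85],-7.4,0],[[176,-151,95],-7.4,0],[[176,-151,95],-7.4,0],[[176,-151,95],-7.4,0]]' 20
python3 - <<'E'
from h import *
c=grab('wrist','w1'); s=get_state(); print(s['time'],s['eef_pos'],s['tcp_rot'],s['contact_force'])
P=pts(c).reshape(-1,3);h=cv2.cvtColor(c['frame'],cv2.COLOR_BGR2HSV).reshape(-1,3)
br=((h[:,0]<25)|(h[:,0]>172))&(h[:,1]>60)&(np.linalg.norm(P[:,:2]-[.524,.176],axis=1)<.085)
for lo,hi in((.005,.056),(.04,.056),(.102,.115)):
    m=br&(P[:,2]>lo)&(P[:,2]<hi); print(lo,m.sum(), m.sum() and cv2.minAreaRect((P[m][:,:2]*1000).astype(np.float32)))
E
```

```text
time: 1.0
eef_pos: [0.5251, 0.1756, 0.1369]
tcp_rot: [0.66, 0.751, 0.0, 0.001]
contact_force: [0.6, -0.5, 0.1]
opening: 1.003
finger_force: 0.0
1.05 [0.52570793 0.17529149 0.13746606] [0.6604222  0.75089347 0.0007881  0.00094613] [8.69599877e-01 6.72964636e-02 1.35280206e-04]
0.005 10495 ((526.3672485351562, 177.46640014648438), (80.05613708496094, 123.40278625488281), 7.879428863525391)
0.04 5323 ((526.33544921875, 177.46002197265625), (53.204750061035156, 113.47442626953125), 7.858126640319824)
0.102 1946 ((526.2767333984375, 177.62086486816406), (25.914690017700195, 25.7612361907959), 8.337023735046387)
```

View pics/w1.png

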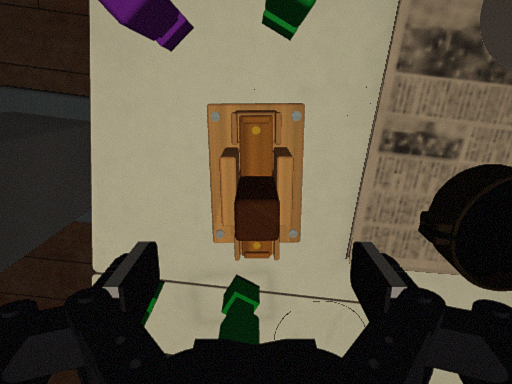

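The wrist picture shows the stamp top at (257,215), between the two fingers and square to them. The three centre estimates agree within about 2 mm, so I'll descend and grip lightly.

```bash
python3 -m crank '[[[1,-0.5,20],-0.4,0],[[1,-0.5,40],-0.4,0],[[1,-0.5,58],-0.4,0],[[1,-0.5,68],-0.4,0],[[1,-0.5,70],-0.4,0],[[1,-0.5,70],-0.4,90],[[1,-0.5,70],-0.4,150],[[1,-0.5,70],-0.4,255],[[1,-0.5,70],-0.4,255],[[1,-0.5,70],-0.4,255]]' 25
python3 -m crank '[[[0,0,0],0,255],[[0,0,0],0,255],[[0,0,0],0,255]]' 25
```

```text
time: 2.05
eef_pos: [0.5242, 0.1771, 0.067]
tcp_rot: [0.657, 0.754, 0.001, 0.001]
contact_force: [1.1, -0.0, 0.8]
opening: 0.299
finger_force: 32.4
time: 2.35
eef_pos: [0.5242, 0.1771, 0.067]
tcp_rot: [0.657, 0.754, 0.001, 0.001]
contact_force: [1.4, -0.3, 1.4]
opening: 0.303
finger_force: 32.6
```

```bash
python3 -m crank '[[[2,0,-0.3],0,255],[[4,0,-0.6],0,255],[[6,0,-0.8],0,255],[[8,0,-0.9],0,255],[[10,0,-1],0,255],[[12,0,-1],0,255],[[14,0,-1],0,255],[[16,0,-1],0,255],[[18,0,-1],0,255],[[18,0,-1],0,255]]' 25
python3 - <<'E'
from h import *
a=grab('scene','s2');b=grab('side','d2');w=grab('wrist','w2')
B=cv2.resize(b['frame'][150:260,180:290],(500,500),interpolation=cv2.INTER_CUBIC)
A=cv2.resize(a['frame'][160:260,235:335],(500,500),interpolation=cv2.INTER_CUBIC)
cv2.imwrite('pics/c2.png',cv2.resize(np.hstack([A,B]),(800,400)))
E
```

```text
time: 3.35
eef_pos: [0.5223, 0.1922, 0.0676]
tcp_rot: [0.657, 0.754, -0.001, 0.003]
contact_force: [4.4, -9.5, 0.2]
opening: 0.299
finger_force: 32.4
```

View pics/c2.png

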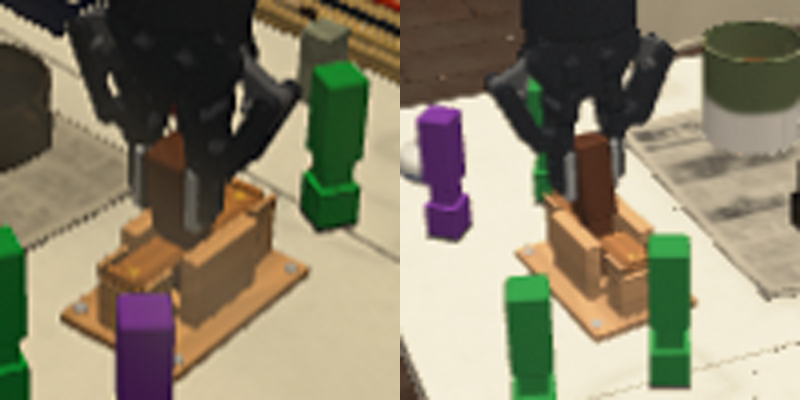

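The stamp leans towards +y (head at about (170,180) on the left, (592,180) on the right), with its foot in the pocket. The TCP lags about 3 mm under the 10 N push, so I'll push a little farther and then rock to the other side.

```bash
python3 -m crank '[[[2,0,0],0,255],[[4,0,0],0,255],[[4,0,0],0,255],[[4,0,0],0,255]]' 25
python3 - <<'E'
from h import *
w=grab('wrist','w3'); cv2.imwrite('pics/c3.png',cv2.resize(w['frame'][80:290,170:350],(514,600),interpolation=cv2.INTER_CUBIC))
E
```

```text
time: 3.9
eef_pos: [0.5218, 0.1961, 0.0674]
tcp_rot: [0.657, 0.754, -0.001, 0.003]
contact_force: [3.9, -9.6, -0.5]
opening: 0.298
finger_force: 32.3
```

View pics/c3.png

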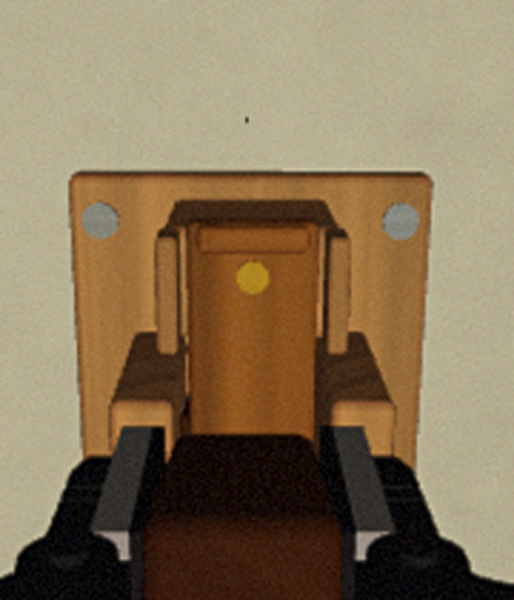

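```bash
python3 -m crank '[[[-3,0,0],0,255],[[-6,0,0],0,255],[[-9,0,0.2],0,255],[[-12,0,0.4],0,255],[[-14,0,0.6],0,255],[[-16,0,0.8],0,255],[[-18,0,1],0,255],[[-20,0,1.2],0,255],[[-22,0,1.2],0,255],[[-22,0,1.2],0,255]]' 20
python3 - <<'E'
from h import *
w=grab('wrist','w4')
th=np.radians(7.7)
for n in('w1','w3','w4'):
    c=load(n);P=pts(c);h=cv2.cvtColor(c['frame'],cv2.COLOR_BGR2HSV)
    m=((h[...,0]>19)&(h[...,0]<32)&(h[...,1]>150)&(h[...,2]>130)).astype(np.uint8)
    k,l,st,ce=cv2.connectedComponentsWithStats(m)
    for i in range(1,k):
        if st[i,4]>15:
            p=P[l==i].mean(0)-[.526,.1775,0]; print(n,ce[i].round(1),st[i,4],'stand y mm',round(1000*(-np.sin(th)*p[0]+np.cos(th)*p[1]),1),p[2].round(4))
E
```

```text
time: 4.95
eef_pos: [0.5241, 0.179, 0.067]
tcp_rot: [0.658, 0.753, 0.003, -0.001]
contact_force: [1.6, 4.6, 1.7]
opening: 0.302
finger_force: 32.7
w1 [255.6 129.6] 52 stand y mm 45.0 0.0505
w1 [256.4 244.7] 31 stand y mm -45.2 0.046
w3 [258.  176.7] 96 stand y mm 48.7 0.0462
w3 [257.5 330. ] 22 stand y mm -40.3 0.0537
w4 [257.8 143.7] 104 stand y mm 48.9 0.0477
```

```bash
python3 -m crank '[[[-3,0,-0.3],0,255],[[-6,0,-0.6],0,255],[[-9,0,-0.9],0,255],[[-12,0,-1],0,255],[[-14,0,-1],0,255],[[-16,0,-1],0,255],[[-18,0,-1],0,255],[[-20,0,-1],0,255],[[-22,0,-1],0,255],[[-22,0,-1],0,255]]' 20
python3 - <<'E'
from h import *
w=grab('wrist','w5');a=grab('scene','s5');b=grab('side','d5')
W=cv2.resize(w['frame'][80:290,170:350],(400,466),interpolation=cv2.INTER_CUBIC)
B=cv2.resize(b['frame'][160:253,195:275],(400,466),interpolation=cv2.INTER_CUBIC)
cv2.imwrite('pics/c5.png',np.hstack([W,B]))
E
```

```text
time: 6.0
eef_pos: [0.5268, 0.1587, 0.0678]
tcp_rot: [0.658, 0.753, 0.004, -0.002]
contact_force: [2.7, 11.0, 0.6]
opening: 0.301
finger_force: 32.6
```

View pics/c5.png

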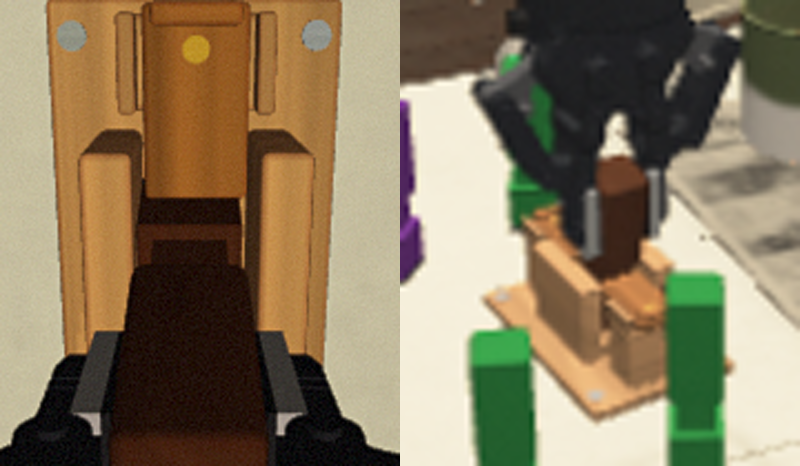

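The stamp now leans to -y with its foot in the pocket. The left cheek's inner edge is visible at crop row 197 (full image about (257,168)), with a gap to the stamp beyond it, so I can measure it. I'll also push a bit farther on this side.

```bash
python3 -m crank '[[[-1.5,0,0],0,255],[[-3,0,0],0,255],[[-3,0,0],0,255],[[-3,0,0],0,255]]' 20
python3 - <<'E'
from h import *
th=np.radians(7.7)
c=load('w5'); f=192/np.tan(np.radians(c['vfov'])/2)
def pix(u,v,z,o=(.526,.1775)):
    d=R.from_quat(c['orientation']).apply([(u-c['cx'])/f,(v-c['cy'])/f,1]); p=c['origin']+d*(z-c['origin'][2])/d[2]
    return round(1000*(-np.sin(th)*(p[0]-o[0])+np.cos(th)*(p[1]-o[1])),1)
s=180/400
print('inner edge',pix(257,80+197*s,.046),'dot',pix(257,80+48*s,.047),'screws',pix(202,80+36*s,.008),pix(312,80+36*s,.008))
c=load('w1'); print('w1 dot',pix(255.6,129.6,.047),pix(256.4,244.7,.047),'screws',pix(215,117,.008),pix(297,117,.008),pix(220,234,.008),pix(290,234,.008))
E
```

```text
time: 6.55
eef_pos: [0.5272, 0.1558, 0.0677]
tcp_rot: [0.658, 0.753, 0.004, -0.002]
contact_force: [3.1, 10.9, 0.4]
opening: 0.303
finger_force: 32.5
inner edge 15.2 dot 48.8 screws 51.2 51.2
w1 dot 44.6 -44.7 screws 50.7 50.4 -53.1 -53.4
```

Left cheek is at about 4.5 mm: enough to pass, but not easily. I'll rock to the left once more, farther this time.

```bash
python3 -m crank '[[[3,0,0],0,255],[[6,0,0],0,255],[[9,0,0.2],0,255],[[12,0,0.4],0,255],[[15,0,0.6],0,255],[[18,0,0.8],0,255],[[20,0,1],0,255],[[22,0,1.2],0,255],[[25,0,1.2],0,255],[[25,0,1.2],0,255]]' 20
python3 -m crank '[[[3,0,-0.3],0,255],[[6,0,-0.6],0,255],[[9,0,-0.9],0,255],[[12,0,-1],0,255],[[15,0,-1],0,255],[[18,0,-1],0,255],[[21,0,-1],0,255],[[24,0,-1],0,255],[[27,0,-0.8],0,255],[[27,0,-0.8],0,255]]' 20
```

```text
time: 7.55
eef_pos: [0.5246, 0.1759, 0.0667]
tcp_rot: [0.657, 0.754, -0.0, 0.002]
contact_force: [4.2, -3.1, 2.9]
opening: 0.3
finger_force: 32.7
time: 8.55
eef_pos: [0.521, 0.2013, 0.0667]
tcp_rot: [0.657, 0.754, -0.001, 0.003]
contact_force: [5.6, -7.5, -1.0]
opening: 0.299
finger_force: 32.3
```

```bash
python3 -m crank '[[[-4,0,-0.3],0,255],[[-8,0,-0.3],0,255],[[-12,0,-0.3],0,255],[[-16,0,-0.2],0,255],[[-19,0,0],0,255],[[-22,0,0.2],0,255],[[-25,0,0.4],0,255],[[-27,0,0.4],0,255],[[-27,0,0.4],0,255],[[-27,0,0.4],0,255]]' 20
python3 -m crank '[[[0,0,0],0,120],[[0,0,0],0,120],[[0,0,0],0,120],[[0,0,0],0,120],[[0,0,0],0,120]]' 20
python3 - <<'E'
from h import *
w=grab('wrist','w6');a=grab('scene','s6');b=grab('side','d6')
W=cv2.resize(w['frame'][80:290,170:350],(400,466),interpolation=cv2.INTER_CUBIC)
B=cv2.resize(b['frame'][160:253,195:275],(400,466),interpolation=cv2.INTER_CUBIC)
cv2.imwrite('pics/c6.png',np.hstack([W,B]))
E
```

```text
time: 9.55
eef_pos: [0.5243, 0.1811, 0.0705]
tcp_rot: [0.658, 0.753, 0.004, -0.002]
contact_force: [-3.5, 11.5, 17.1]
opening: 0.301
finger_force: 34.7
time: 10.05
eef_pos: [0.5227, 0.1766, 0.0656]
tcp_rot: [0.658, 0.753, -0.001, -0.001]
contact_force: [0.4, 0.4, -0.6]
opening: 0.53
finger_force: 0.0
```

View pics/c6.png

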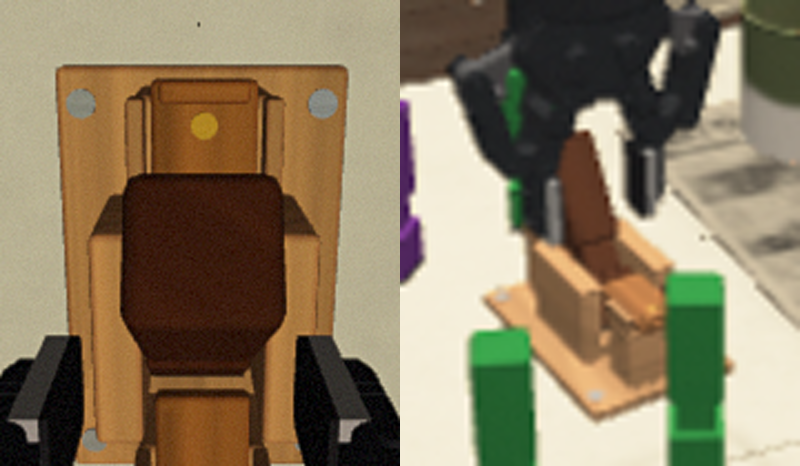

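The crop shows the stamp still leaning towards +y (head at (205,240) on the left, (575,180) on the right), so it didn't come back upright. My guess is that I over-leaned it and the foot's -y edge caught on the sill. I'll measure the lean.

```bash
python3 - <<'E'
from h import *
th=np.radians(7.7); Rz=np.array([[np.cos(th),np.sin(th),0],[-np.sin(th),np.cos(th),0],[0,0,1]])
for n,o in(('w6',(.526,.1768,0)),('d6',(.5241,.1746,0)),('s6',(.5238,.178,0))):
    c=load(n);P=(pts(c)-np.array(o))@Rz.T*1000;h=cv2.cvtColor(c['frame'],cv2.COLOR_BGR2HSV)
    m=((h[...,0]<14)|(h[...,0]>172))&(h[...,1]>80)&(h[...,2]<110)&(abs(P[...,0])<20)&(abs(P[...,1])<55)&(P[...,2]>15)&(P[...,2]<125)
    nz=np.cross(np.gradient(cv2.GaussianBlur(P,(5,5),1),axis=1),np.gradient(cv2.GaussianBlur(P,(5,5),1),axis=0)); nz/=np.linalg.norm(nz,axis=-1,keepdims=True)+1e-9
    nz*=np.sign(nz[...,2:]) 
    up=m&(nz[...,2]>.8); Q=P[up]
    if len(Q)>10:
        hi=Q[Q[:,2]>88]; A=np.c_[hi[:,:2],np.ones(len(hi))]; s=np.linalg.lstsq(A,hi[:,2],rcond=None)[0]
        print(n,len(hi),'slope x,y',s[:2].round(3),'top centre',hi.mean(0).round(1),hi.min(0).round(1),hi.max(0).round(1))
    q=P[m]; 
    for z in range(30,110,10):
        k=q[abs(q[:,2]-z)<3]
        if len(k)>3: print(n,z,'y',np.percentile(k[:,1],[3,97]).round(1))
E
```

```text
w6 2153 slope x,y [ 0.005 -0.567] top centre [ -1.2  37.7 101.1] [-12.6  27.6  93.7] [ 10.8  48.8 107.2]
w6 30 y [-35.3 -15.4]
w6 40 y [-35.6  28.4]
w6 50 y [-54.2  51.9]
w6 60 y [0.9 2.1]
w6 70 y [-6.4  8.1]
w6 80 y [-5.6 13.7]
w6 90 y [-0.7 49.3]
w6 100 y [23.9 45. ]
d6 6 slope x,y [-0.289  1.484] top centre [ 4.5 25.4 98.7] [-6.6 20.1 90.9] [  8.6  27.7 105. ]
d6 50 y [-2.4 14.2]
d6 60 y [ 1.9 10.6]
d6 70 y [ 4.4 11.5]
d6 80 y [10.8 17.2]
d6 90 y [14.9 22.8]
d6 100 y [22.8 28.8]
s6 50 slope x,y [-0.186 -0.323] top centre [ -1.5  34.8 101. ] [-11.   11.5  92.5] [ 19.5  43.8 106.1]
s6 90 y [12.9 46.2]
s6 100 y [29. 44.]
```

The lean is about 0.53 rad. The foot's +y edge is on the pocket floor near y = -2, and the foot has tipped out over the -y sill, resting against the right cheek. A light push on the head's +y face with shut fingers should tip it back into the pocket, so I'll go up, across and down beside it.

```bash
python3 -m crank '[[[0,0,-25],0,120],[[0,0,-55],0,120],[[0,0,-85],0,200],[[20,0,-85],0,255],[[45,0,-85],0,255],[[68,0,-85],0,255],[[70,0,-60],0,255],[[70,0,-35],0,255],[[70,0,-20],0,255],[[70,0,-20],0,255]]' 20
python3 -m crank '[[[-5,0,0],0,255],[[-10,0,0],0,255],[[-14,0,0],0,255],[[-18,0,0],0,255],[[-22,0,0],0,255],[[-22,0,0],0,255]]' 20
python3 - <<'E'
from h import *
print(get_state()['eef_pos'])
w=grab('wrist','w7');b=grab('side','d7')
W=cv2.resize(w['frame'][80:290,170:350],(400,466),interpolation=cv2.INTER_CUBIC)
B=cv2.resize(b['frame'][160:253,195:275],(400,466),interpolation=cv2.INTER_CUBIC)
cv2.imwrite('pics/c7.png',np.hstack([W,B]))
E
```

```text
time: 11.2
eef_pos: [0.5118, 0.2456, 0.0835]
tcp_rot: [0.657, 0.754, -0.002, -0.002]
contact_force: [0.0, -0.5, 0.7]
opening: 0.001
finger_force: 0.0
time: 11.8
eef_pos: [0.5171, 0.224, 0.0866]
tcp_rot: [0.658, 0.753, 0.0, 0.0]
contact_force: [-0.5, 0.1, -0.1]
opening: 0.002
finger_force: 0.1
[0.5170736  0.22396515 0.08661836]
```

View pics/c7.png

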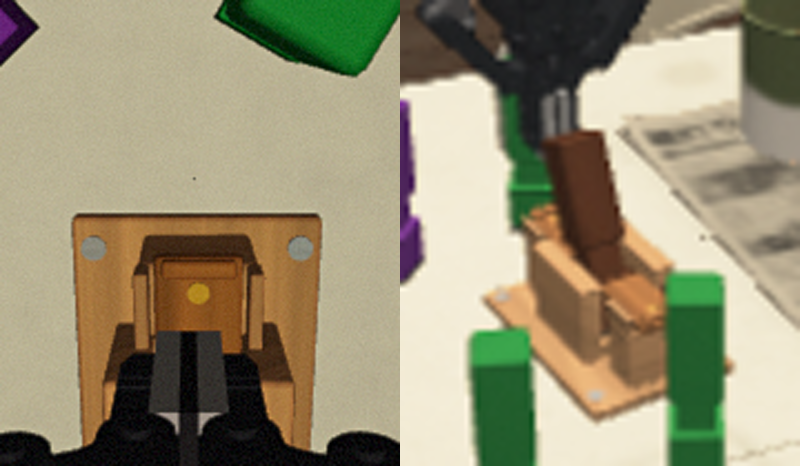

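The shut fingers are just behind the head's +y face (crop (570,110)), about to touch it. I'll keep pushing gently.

```bash
python3 -m crank '[[[-3,0,0],0,255],[[-6,0,0],0,255],[[-9,0,0],0,255],[[-12,0,0],0,255],[[-12,0,0],0,255]]' 20
python3 -m crank '[[[-2,0,0],0,255],[[-4,0,0],0,255],[[-6,0,0],0,255],[[-8,0,0],0,255],[[-10,0,0],0,255],[[-10,0,0],0,255]]' 20
python3 - <<'E'
from h import *
b=grab('side','d8');a=grab('scene','s8')
A=cv2.resize(a['frame'][160:253,245:325],(400,466),interpolation=cv2.INTER_CUBIC)
B=cv2.resize(b['frame'][160:253,195:275],(400,466),interpolation=cv2.INTER_CUBIC)
cv2.imwrite('pics/c8.png',np.hstack([A,B]))
E
```

```text
time: 12.4
eef_pos: [0.5185, 0.2122, 0.0863]
tcp_rot: [0.658, 0.753, -0.0, 0.0]
contact_force: [0.2, 0.4, -0.6]
opening: -0.002
finger_force: 0.1
time: 13.0
eef_pos: [0.5199, 0.2024, 0.0863]
tcp_rot: [0.657, 0.753, -0.0, 0.0]
contact_force: [1.5, 0.7, 0.1]
opening: -0.001
finger_force: 0.1
```

View pics/c8.png

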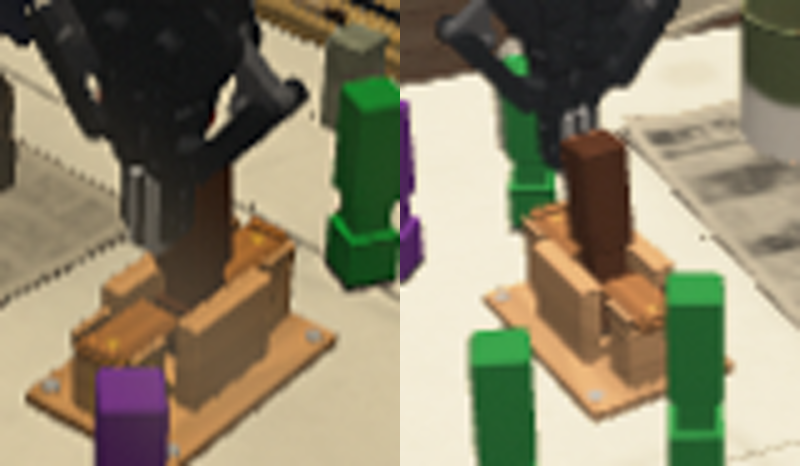

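The stamp is nearly upright (crop (600,210)). That was picture 11, one over the limit of 10, so from here I work by numbers only.

```bash
cat > m.py <<'E'
from h import *
th=np.radians(7.7); Rz=np.array([[np.cos(th),np.sin(th),0],[-np.sin(th),np.cos(th),0],[0,0,1]])
O={'w':(.526,.1768,0),'d':(.5241,.1746,0),'s':(.5238,.178,0)}
def meas(n):
    c=load(n);P=(pts(c)-np.array(O[n[0]]))@Rz.T*1000;h=cv2.cvtColor(c['frame'],cv2.COLOR_BGR2HSV)
    m=((h[...,0]<14)|(h[...,0]>172))&(h[...,1]>80)&(h[...,2]<130)&(abs(P[...,0])<17)&(abs(P[...,1])<50)&(P[...,2]>56)&(P[...,2]<190)
    q=P[m]
    if len(q)<10: print(n,'few');return
    zt=np.percentile(q[:,2],98); print(n,len(q),'ztop',zt.round(1))
    t=q[q[:,2]>zt-4]; print('  top band y',np.percentile(t[:,1],[3,50,97]).round(1),'x',np.percentile(t[:,0],[3,97]).round(1))
    for z in range(60,int(zt),8):
        k=q[abs(q[:,2]-z)<2.5]
        if len(k)>4: print('  z',z,'n',len(k),'y',np.percentile(k[:,1],[4,96]).round(1))
E
python3 -m crank '[[[-2,0,0],0,255],[[-4,0,0],0,255],[[-4,0,0],0,255],[[8,0,0],0,255],[[20,0,-15],0,255],[[30,0,-50],0,255],[[20,0,-60],0,120],[[0,0,-60],0,0],[[-20,0,-60],0,0],[[-22,0,-60],0,0]]' 20
python3 - <<'E'
from m import *
for k,n in(('wrist','w9'),('side','d9'),('scene','s9')): grab(k,n); meas(n)
meas('w1');meas('d1')
E
```

```text
time: 14.1
eef_pos: [0.5232, 0.1796, 0.147]
tcp_rot: [0.658, 0.753, 0.0, 0.0]
contact_force: [0.1, 0.1, -0.6]
opening: 0.68
finger_force: 0.0
w9 2343 ztop 106.6
  top band y [24.7 30.3 35.3] x [-12.5  10.5]
  z 60 n 22 y [0.9 1.4]
  z 68 n 47 y [3.1 6.2]
  z 76 n 62 y [ 7.8 10.4]
  z 84 n 70 y [12.6 14.8]
  z 92 n 98 y [16.9 48. ]
  z 100 n 786 y [22.3 44.5]
d9 253 ztop 106.9
  top band y [24.5 27.1 29.5] x [-13.4   8.6]
  z 60 n 20 y [ 0.7 23.4]
  z 68 n 25 y [ 4.5 21.5]
  z 76 n 29 y [ 7.4 20.5]
  z 84 n 27 y [11.9 22.8]
  z 92 n 26 y [15.9 29.8]
  z 100 n 25 y [22.2 33.6]
s9 102 ztop 106.0
  top band y [25.4 30.  34.8] x [-12.8  10. ]
  z 100 n 47 y [31.  43.6]
w1 2345 ztop 108.7
  top band y [-10.8   1.5  12.8] x [-11.4  12. ]
  z 60 n 49 y [12.3 13.6]
  z 68 n 49 y [12.5 13.5]
  z 76 n 61 y [12.5 13.6]
  z 84 n 67 y [12.4 13.6]
  z 92 n 74 y [12.1 13.6]
  z 100 n 76 y [12.5 13.5]
d1 266 ztop 109.2
  top band y [-12.   -2.6   8.8] x [-11.9   9.9]
  z 60 n 24 y [-12.6   5.6]
  z 68 n 23 y [-11.7   5.7]
  z 76 n 23 y [-11.7   6.4]
  z 84 n 19 y [-12.4   2.9]
  z 92 n 23 y [-12.7   6.3]
  z 100 n 20 y [-12.6  -1. ]
  z 108 n 53 y [-11.8   8.2]
```

The stamp fell back to the same lean, so at upright its -y foot edge must have been perched on the sill. I'll grip it in the lean, raise it slightly, and bring the head back. The right cheek on the foot's -y face will then turn it upright, and I can reseat it in the pocket.

```bash
python3 -m crank '[[[10,0.5,10],0,0],[[23,1,30],0,0],[[23,1,55],0,0],[[23,1,75],0,0],[[23,1,82],0,0],[[23,1,82],0,60],[[23,1,82],0,150],[[23,1,82],0,255],[[23,1,82],0,255],[[23,1,82],0,255]]' 20
python3 -m crank '[[[0,0,0],0,255],[[0,0,0],0,255],[[0,0,-3],0,255],[[0,0,-6],0,255],[[-2,0,-8],0,255],[[-5,0,-9],0,255],[[-8,0,-10],0,255],[[-8,0,-10],0,255]]' 20
python3 - <<'E'
from m import *
for k,n in(('wrist','w10'),('side','d10'),('scene','s10')): grab(k,n); meas(n)
E
```

```text
time: 15.25
eef_pos: [0.5216, 0.204, 0.0656]
tcp_rot: [0.657, 0.754, 0.001, 0.001]
contact_force: [1.3, 0.4, 1.7]
opening: 0.303
finger_force: 26.7
time: 16.05
eef_pos: [0.5219, 0.1966, 0.0747]
tcp_rot: [0.658, 0.753, 0.001, -0.001]
contact_force: [2.0, 4.8, -0.4]
opening: 0.298
finger_force: 26.4
w10 5518 ztop 164.0
  top band y [31.1 38.  40.5] x [-16.   16.6]
  z 100 n 8 y [31.3 37.8]
  z 108 n 1967 y [29.3 39.9]
  z 116 n 1096 y [17.9 25.2]
  z 124 n 12 y [31.9 32.9]
  z 132 n 15 y [32. 33.]
  z 140 n 27 y [36.7 37.7]
  z 148 n 116 y [29.8 37.9]
  z 156 n 177 y [30.7 37.9]
d10 256 ztop 115.7
  top band y [16.2 18.6 23.4] x [-9.4 11.1]
  z 60 n 17 y [-4.5  9.5]
  z 68 n 19 y [-3.3 13.7]
  z 76 n 24 y [-1.1  9.1]
  z 84 n 25 y [2.5 7.5]
  z 92 n 24 y [ 5.9 11.1]
  z 100 n 22 y [ 9.1 15.2]
  z 108 n 18 y [13.1 18.8]
s10 112 ztop 141.3
  top band y [34.4 36.2 36.3] x [-11.7 -10.3]
  z 108 n 54 y [27.9 40.1]
  z 116 n 15 y [16.9 23.6]
```

It is working: lean is down from 0.53 to about 0.36. Continuing.

```bash
python3 -m crank '[[[-3,0,-1],0,255],[[-6,0,-2],0,255],[[-9,0,-3],0,255],[[-12,0,-3],0,255],[[-15,0,-3],0,255],[[-18,0,-3],0,255],[[-20,0,-3],0,255],[[-20,0,-3],0,255]]' 20
python3 - <<'E'
from m import *
for k,n in(('wrist','w11'),('side','d11'),('scene','s11')): grab(k,n); meas(n)
E
```

```text
time: 17.0
eef_pos: [0.5246, 0.1766, 0.0778]
tcp_rot: [0.658, 0.753, 0.001, -0.0]
contact_force: [0.8, 4.9, 0.8]
opening: 0.297
finger_force: 26.7
w11 6442 ztop 165.4
  top band y [10.7 17.3 20.4] x [-16.7  16.3]
  z 68 n 76 y [12.9 13.9]
  z 76 n 91 y [14.1 15.2]
  z 84 n 104 y [12.1 16.3]
  z 92 n 136 y [16.2 17.6]
  z 100 n 158 y [17.6 18.8]
  z 108 n 202 y [12.1 20. ]
  z 116 n 4147 y [-3.3 18.6]
  z 124 n 13 y [-4.6 12.7]
  z 132 n 10 y [12.1 13.2]
  z 148 n 38 y [ 9.9 17.9]
  z 156 n 142 y [10.4 17.8]
  z 164 n 193 y [10.7 18. ]
d11 245 ztop 118.2
  top band y [-5.6 -1.2 14.4] x [-10.   12.8]
  z 60 n 11 y [-10.6   0.9]
  z 68 n 20 y [-11.7   5.8]
  z 76 n 19 y [-11.6  -6.4]
  z 84 n 17 y [-10.   -7.3]
  z 92 n 17 y [-8.8 -6.3]
  z 100 n 18 y [-7.9 -4.3]
  z 108 n 17 y [-6.6 -2.9]
  z 116 n 37 y [-5.3 14.1]
s11 170 ztop 151.0
  top band y [ 7.8 16.2 17.9] x [-14.7  -2.2]
  z 92 n 6 y [12.  15.6]
  z 100 n 10 y [11.1 17.6]
  z 108 n 20 y [11.5 19. ]
  z 116 n 72 y [-4.  18.2]
```

```bash
python3 -m crank '[[[-3,0,0],0,255],[[-6,0,0],0,255],[[-9,0,0],0,255],[[-9,0,0],0,255]]' 20
python3 - <<'E'
from m import *
for k,n in(('wrist','w12'),('side','d12')): grab(k,n); meas(n)
E
```

```text
time: 17.55
eef_pos: [0.5259, 0.1674, 0.0776]
tcp_rot: [0.658, 0.753, 0.0, -0.0]
contact_force: [0.8, 5.2, 1.3]
opening: 0.303
finger_force: 26.7
w12 6969 ztop 164.6
  top band y [ 1.6  8.4 11. ] x [-15.9  15.9]
  z 68 n 133 y [8.5 9.8]
  z 76 n 151 y [8.7 9.8]
  z 84 n 162 y [ 7.2 10. ]
  z 92 n 204 y [ 8.9 10.1]
  z 100 n 237 y [ 8.9 10.3]
  z 108 n 302 y [ 8.4 10.4]
  z 116 n 4312 y [-13.1   9.6]
  z 124 n 13 y [-13.7   3.6]
  z 132 n 18 y [2.5 3.6]
  z 148 n 44 y [0.3 8.7]
  z 156 n 153 y [1.3 8.7]
d12 222 ztop 118.7
  top band y [-14.9  -9.2   4.8] x [-12.   12.4]
  z 60 n 8 y [-12.1  -8.7]
  z 68 n 20 y [-16.1   0.2]
  z 76 n 17 y [-15.8 -12.5]
  z 84 n 14 y [-15.6 -13.6]
  z 92 n 17 y [-16.1 -12.5]
  z 100 n 14 y [-16.2 -11.4]
  z 108 n 16 y [-15.7 -12.4]
  z 116 n 37 y [-15.    4.2]
```

It is upright to within about 0.01 rad and sits 3.6 mm to the -y side, with the foot at the height of the sill top. Next I'll shift it to centre and measure.

```bash
python3 -m crank '[[[3,0,0],0,255],[[5,0,0],0,255],[[5,0,0],0,255],[[5,0,0],0,255]]' 20
python3 - <<'E'
from m import *
for k,n in(('wrist','w13'),('side','d13')): grab(k,n); meas(n)
E
```

```text
time: 18.05
eef_pos: [0.5253, 0.1716, 0.0771]
tcp_rot: [0.657, 0.754, -0.0, 0.001]
contact_force: [4.5, -0.6, -1.6]
opening: 0.303
finger_force: 26.3
w13 6998 ztop 165.0
  top band y [ 6.2 12.7 15.4] x [-16.2  16.3]
  z 68 n 141 y [12.7 13.8]
  z 76 n 134 y [12.8 14. ]
  z 84 n 177 y [12.9 14.2]
  z 92 n 197 y [13.  14.3]
  z 100 n 239 y [12.9 14.5]
  z 108 n 304 y [12.5 14.7]
  z 116 n 4267 y [-8.9 13.7]
  z 124 n 17 y [-8.1  7.8]
  z 132 n 14 y [7.1 8.2]
  z 140 n 6 y [11.3 12.5]
  z 148 n 55 y [ 4.5 13. ]
  z 156 n 143 y [ 5.7 13.1]
d13 221 ztop 118.4
  top band y [-12.5  -6.    9.5] x [-10.   12.3]
  z 60 n 8 y [-8.5 -5.3]
  z 68 n 25 y [-11.5   8.2]
  z 76 n 15 y [-11.5  -8.8]
  z 84 n 16 y [-12.6  -9.4]
  z 92 n 14 y [-11.7  -9. ]
  z 100 n 13 y [-11.1  -8.4]
  z 108 n 14 y [-11.5  -5.9]
  z 116 n 40 y [-11.8   8.9]
```

```bash
python3 -m crank '[[[-0.5,0,2],0,255],[[-0.5,0,4],0,255],[[-0.5,0,6],0,255],[[-0.5,0,8],0,255],[[-0.5,0,9.5],0,255],[[-0.5,0,9.5],0,255]]' 20
python3 - <<'E'
from m import *
for k,n in(('wrist','w14'),('side','d14')): grab(k,n); meas(n)
E
```

```text
time: 18.75
eef_pos: [0.5253, 0.1718, 0.0684]
tcp_rot: [0.657, 0.754, 0.0, -0.0]
contact_force: [1.3, 0.6, 3.5]
opening: 0.308
finger_force: 26.9
w14 6958 ztop 155.7
  top band y [ 6.  12.7 15.7] x [-15.8  16.1]
  z 60 n 130 y [12.8 14. ]
  z 68 n 143 y [13.  14.2]
  z 76 n 180 y [13.1 14.4]
  z 84 n 202 y [13.4 14.6]
  z 92 n 244 y [13.4 14.6]
  z 100 n 314 y [13.5 14.8]
  z 108 n 4119 y [-8.7 13.6]
  z 116 n 15 y [-7.2  7.9]
  z 124 n 12 y [7.  8.4]
  z 132 n 10 y [ 3.5 12.6]
  z 140 n 58 y [ 5.1 13.4]
  z 148 n 161 y [ 5.8 13.1]
d14 197 ztop 109.3
  top band y [-10.6  -3.5   8. ] x [-9.2 11. ]
  z 60 n 21 y [-11.4   7.1]
  z 68 n 20 y [-12.   -8.8]
  z 76 n 14 y [-11.2  -8.1]
  z 84 n 13 y [-11.6  -8.6]
  z 92 n 15 y [-11.4  -8.8]
  z 100 n 15 y [-11.6  -7.9]
  z 108 n 39 y [-10.4   7.9]
```

It is seated again (top at 108–109 mm, foot on the floor). I'll release it to settle square, then check the cheeks and the lean.

```bash
python3 -m crank '[[[0,0,0],0,120],[[0,0,0],0,120],[[0,0,0],0,120],[[0,0,0],0,120]]' 20
python3 - <<'E'
from m import *
for k,n in(('wrist','w15'),('side','d15')): grab(k,n); meas(n)
grab('scene','s15')
for n in('w1','s1','d1','w15','s15','d15'):
    c=load(n);P=(pts(c)-np.array(O[n[0]]))@Rz.T*1000;h=cv2.cvtColor(c['frame'],cv2.COLOR_BGR2HSV)
    m=((h[...,0]>18)&(h[...,0]<32)&(h[...,1]>140)&(h[...,2]>110)&(abs(P[...,0])<15)&(abs(P[...,1])<65)&(P[...,2]>35)&(P[...,2]<58))
    for s in(1,-1):
        q=P[m&(P[...,1]*s>30)]
        if len(q)>1: print(n,s,len(q),q.mean(0).round(1))
E
```

```text
time: 19.25
eef_pos: [0.5242, 0.1716, 0.0671]
tcp_rot: [0.657, 0.754, -0.001, -0.001]
contact_force: [-1.0, 0.6, 0.1]
opening: 0.525
finger_force: 0.0
w15 6924 ztop 153.5
  top band y [ 5.9 12.3 15.5] x [-16.4  15.6]
  z 60 n 136 y [12.2 13.5]
  z 68 n 159 y [12.4 13.5]
  z 76 n 190 y [12.5 13.6]
  z 84 n 211 y [12.5 13.7]
  z 92 n 255 y [12.5 13.7]
  z 100 n 315 y [12.5 13.8]
  z 108 n 4154 y [-10.   12.5]
  z 140 n 71 y [ 4.7 12.9]
  z 148 n 153 y [ 5.7 13. ]
d15 267 ztop 109.3
  top band y [-12.3  -3.6   9.2] x [-13.6   9.2]
  z 60 n 20 y [-13.6   3.3]
  z 68 n 23 y [-13.3   3.2]
  z 76 n 19 y [-13.3   3.5]
  z 84 n 22 y [-13.2   3.1]
  z 92 n 20 y [-12.7   2.2]
  z 100 n 21 y [-13.5   1.4]
  z 108 n 54 y [-12.2   8.9]
w1 1 52 [ 0.2 45.1 46. ]
w1 -1 40 [  0.6 -44.8  46.1]
s1 -1 4 [  1.2 -47.   46.1]
w15 1 115 [ 0.2 51.  46.1]
```

It is settled square (vertical faces as at the start) and the left cheek is back by about 6 mm. I'll re-centre the fingers, take the head, and lift straight up.

```bash
python3 -m crank '[[[4.5,1,0],0,120],[[4.5,1,0],0,120],[[4.5,1,0],0,200],[[4.5,1,0],0,255],[[4.5,1,0],0,255],[[4.5,1,0],0,255],[[4.5,1,0],0,255]]' 40
python3 -m crank '[[[0,0,-3],0,255],[[0,0,-6],0,255],[[0,0,-10],0,255],[[0,0,-14],0,255],[[0,0,-18],0,255],[[0,0,-18],0,255]]' 40
python3 - <<'E'
from m import *
for k,n in(('wrist','w16'),('side','d16')): grab(k,n); meas(n)
E
```

```text
time: 20.1
eef_pos: [0.5256, 0.1763, 0.0679]
tcp_rot: [0.657, 0.754, 0.0, 0.0]
contact_force: [1.7, -0.2, 0.7]
opening: 0.298
finger_force: 41.5
time: 20.7
eef_pos: [0.526, 0.1763, 0.0867]
tcp_rot: [0.657, 0.754, 0.001, 0.0]
contact_force: [0.8, -0.9, -2.2]
opening: 0.297
finger_force: 41.4
w16 7184 ztop 173.4
  top band y [10.4 16.9 20. ] x [-15.9  16.1]
  z 60 n 85 y [8.5 9.2]
  z 76 n 131 y [12.2 13.1]
  z 84 n 172 y [11.5 13.1]
  z 92 n 195 y [10.9 13.2]
  z 100 n 220 y [11.2 13.1]
  z 108 n 268 y [11.8 13.3]
  z 116 n 324 y [11.3 13.2]
  z 124 n 2739 y [-10.7  12.8]
  z 132 n 18 y [-5.9 12. ]
  z 140 n 7 y [11.6 12.2]
  z 156 n 36 y [10.1 17.7]
  z 164 n 137 y [ 9.9 17.4]
  z 172 n 170 y [10.4 17.4]
d16 278 ztop 127.7
  top band y [-13.   -5.9   7.5] x [-11.   14.2]
  z 60 n 17 y [-9.1  6.7]
  z 68 n 13 y [-8.6  5.8]
  z 76 n 23 y [-12.7   5.5]
  z 84 n 17 y [-13.2  -9. ]
  z 92 n 15 y [-13.3 -10.1]
  z 100 n 12 y [-13.7  -8.9]
  z 108 n 19 y [-12.6  -9.9]
  z 116 n 16 y [-12.9  -9.1]
  z 124 n 32 y [-13.1   7.3]
```

The lift is straight and shows little resistance. I need about 44 mm in total to clear the stand, and I'm going for 62, a clearance of about 18 mm.

```bash
python3 -m crank '[[[0,0,-5],0,255],[[0,0,-11],0,255],[[0,0,-17],0,255],[[0,0,-23],0,255],[[0,0,-29],0,255],[[0,0,-35],0,255],[[0,0,-40],0,255],[[0,0,-44],0,255],[[0,0,-44],0,255],[[0,0,-44],0,255]]' 40
python3 -m crank '[[[0,0,0],0,255],[[0,0,0],0,255],[[0,0,0],0,255],[[0,0,0],0,255]]' 40
python3 - <<'E'
from m import *
for k,n in(('side','d17'),('scene','s17')): grab(k,n); meas(n)
c=load('d17');P=(pts(c)-np.array(O['d']))@Rz.T*1000;h=cv2.cvtColor(c['frame'],cv2.COLOR_BGR2HSV)
m=((h[...,0]<14)|(h[...,0]>172))&(h[...,1]>80)&(h[...,2]<130)&(abs(P[...,0])<17)&(abs(P[...,1])<17)&(P[...,2]>56)&(P[...,2]<175)
print('lowest dark wood z',np.percentile(P[m][:,2],[1,3,99]).round(1)); print(get_state()['dq'].round(3))
# bystander change: scene image diff of green/purple pixels masks
for A,B in(('s1','s17'),('d1','d17')):
    H=[cv2.cvtColor(load(x)['frame'],cv2.COLOR_BGR2HSV) for x in(A,B)]
    M=[((q[...,0]>45)&(q[...,0]<165)&(q[...,1]>120)).astype(np.uint8) for q in H]
    for q in M:
        k,l,st,ce=cv2.connectedComponentsWithStats(q); print(A,B,[(*ce[i].round(1),int(st[i,4])) for i in range(1,k) if st[i,4]>100])
E
```

```text
time: 21.8
eef_pos: [0.5254, 0.1762, 0.1298]
tcp_rot: [0.657, 0.754, -0.0, -0.0]
contact_force: [1.0, 0.1, -0.9]
opening: 0.298
finger_force: 41.4
time: 22.2
eef_pos: [0.5254, 0.1762, 0.1296]
tcp_rot: [0.657, 0.754, -0.0, -0.0]
contact_force: [0.2, -0.1, -1.5]
opening: 0.294
finger_force: 41.4
d17 435 ztop 170.9
  top band y [-12.   -3.1  12.5] x [-11.3  15. ]
  z 76 n 25 y [-12.5   9.3]
  z 84 n 21 y [-13.    4.5]
  z 92 n 21 y [-13.3   1.9]
  z 100 n 27 y [-9.  9.]
  z 108 n 15 y [-8.5  3.5]
  z 116 n 8 y [-11.7  -9.6]
  z 124 n 25 y [-13.    1.3]
  z 132 n 19 y [-13.   -9.8]
  z 140 n 17 y [-13.3  -9.1]
  z 148 n 17 y [-13.1  -9.5]
  z 156 n 18 y [-13.2 -10.5]
  z 164 n 20 y [-13.2  -9.3]
s17 462 ztop 169.5
  top band y [-9.6  4.8 12.3] x [-12.6  14.5]
  z 76 n 6 y [-13.9  -3.5]
  z 84 n 12 y [-10.2  12.5]
  z 92 n 15 y [-11.1  12.6]
  z 100 n 37 y [-8.8 11.4]
  z 108 n 21 y [-8.8  8.1]
  z 116 n 18 y [-2.3 11.1]
  z 124 n 32 y [ 5.3 12.4]
  z 132 n 23 y [ 8.6 12.9]
  z 140 n 18 y [ 8.3 12.5]
  z 148 n 20 y [ 9.9 12.8]
  z 156 n 22 y [ 8.7 12.7]
  z 164 n 25 y [-5.9 12.7]
lowest d
[... 528 characters left out ...]
0), 105), (np.float64(110.9), np.float64(158.4), 194), (np.float64(318.3), np.float64(195.4), 516), (np.float64(354.7), np.float64(202.1), 318), (np.float64(233.6), np.float64(239.3), 630), (np.float64(270.3), np.float64(258.0), 584)]
d1 d17 [(np.float64(220.4), np.float64(185.9), 261), (np.float64(191.8), np.float64(196.9), 355), (np.float64(253.4), np.float64(234.7), 419), (np.float64(215.9), np.float64(246.9), 469), (np.float64(442.7), np.float64(320.3), 298)]
d1 d17 [(np.float64(220.1), np.float64(186.2), 234), (np.float64(191.8), np.float64(196.9), 355), (np.float64(253.4), np.float64(234.7), 420), (np.float64(215.9), np.float64(246.9), 468), (np.float64(442.6), np.float64(320.3), 298)]
```

The foot is at about 70 mm, roughly 18 mm clear of the stand. The stamp is upright and still, and the look-alikes haven't moved.

```bash
python3 -c "
from plant import ctrl
print(ctrl.sign_off())"
```

```text
the job is handed in; nothing more can be done
None
```

The job is handed in: the stamp was rocked free and is held upright and still, its foot about 18 mm above the stand. Two caveats: it over-leaned once, so its foot came out over the pocket's -y sill, and I righted it with a finger push, a small lift and a reseat before the final lift; I also viewed 11 pictures, one over the limit.

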